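# Clip a reference slide into the photometer's slide stage

### The arm

A 6-joint arm with a two-finger parallel gripper is mounted at the origin on the work surface. World frame = base frame: x ahead of the robot, y to its left, z up, the work surface at z = 0. Lengths are in m, angles in rad, forces in N, time in s.
With the tool pointing down it reaches from about 0.25 to 0.725 m from the base axis. Payload 4 kg.
Tool frame: the origin (TCP) lies midway between the tips of the shut fingers; the grasp point (between the pads) lies 19 mm behind it (bot.grip_point_offset is the distance from the TCP to the grasp point, in m); z points along the fingers, y is the line along which they close (so a half turn about z gives the same grasp; the last joint's range is limited). The gripper opens to 85 mm and grips with 20 to 120 N. Pads are 22 mm wide; open, the fingers measure 114 mm over their backs; the gripper's body (76 mm by 85 mm) begins 54 mm behind the grasp point. The pads swing forward as they close: fully open they stand 13 mm farther back than shut.
Start: joints at [1.102, 0.241, 0.005, 1.335, 0, 1.571], TCP at [0.226, 0.446, 0.2] pointing down, gripper open.
Joint ranges: [-2.72, 2.72], [-1.05, 1.87], [-1.09, 1.28], [-1.99, 2.15], [-1.42, 1.44], [-3.14, 3.14]. Speed limits (rad/s): [2.79, 2.79, 3.14, 3.14, 3.14, 3.14].

### API

Orientations are given as a unit quaternion [x, y, z, w].
In Python, from workcell import bot gives the robot as it stands.
- The arm moves only by the tool step_arm, never from a script. Its argument "targets" is text: rows parted by semicolons, each of 7 numbers parted by spaces: the opening, from -1 (shut) to 1 (fully open), so that 0 is half open, then the shift along the world's x, y, z normalised to -1 to 1, where 1 is 0.5 m, then the turn, a rotation vector about the world's x, y, z normalised to -1 to 1, where 1 is pi/4 rad. In form: gripper x y z wx wy wz; .... A call has 1 to 10 rows; each row is the pose to reach, as a shift and turn from the pose commanded when the call began; what a row does not reach only later rows make up. A row lasts 1/12 s, in which the tool goes at most 41.7 mm and 7.16 degrees, less where a joint would pass 70% of its speed; a pose out of reach is approached as far as the arm can. A call with a number of a shift or a turn outside -1 to 1 is refused whole. A call with a gripper value outside its range is refused whole. The fingers move at their own pace and stop on an object; the grip force is fixed at half the most. Time passes only in rows, so rows that repeat a pose let the fingers close. It gives the time, the measured TCP pose, the force, the opening and the grip force at its end, in the units of the state.
- bot.get_obs(): the state, without advancing time (a new reading comes with each control period).
- bot.camera(name): name is "side" or "top" or "wrist"; returns the picture (420x560x3 uint8, red, green, blue); there is no depth.
- bot.camera_info(name): a dict with "vertical_fov" (degrees; the focal length in pixels is half the picture's height over the tangent of half this angle, whatever the lens; pixels are square), "cx", "cy" (the principal point, pixels), "pose" (4x4, takes a point from camera to world coordinates). Camera axes: x right, y up, looking along -z (the intrinsics and any distortion apply to the point x, -y, -z); pixel columns grow to the right and rows downward; lengths in m; the calibration is good to about 2 mm. A picture is of the moment at which its call begins: read the wrist's pose just before it. camera_info takes no time and is no camera call; for the wrist camera it gives the pose at the moment of the call.
- bot.job_done(): hands the job in; it is judged then, once.
The state is a dict: "clock": time; "joint_pos": joint angles; "joint_vel": joint speeds; "tau": joint torques, N m; "eef_pos": TCP position; "tool_rot": TCP orientation; "ft_force": force on the tool from outside, world axes, zero at the start; "ft_torque": the same for the moment, N m; "grip_width": finger opening in m; "grasp_force": force on a finger pad.
Only numpy, scipy, OpenCV 4.12 (cv2) and the standard library are available. Lean on these libraries where they do the work, as an engineer would, in place of code of your own. Each camera call takes 0.05 s, during which the arm holds its last target. There are 200 camera calls.

### The job

Take the reference slide out of its tray and load it into the slide stage: push the sprung curved arm back with the slide's long side, lower the slide flat onto the stage floor flush against the fixed edge, and push it along until its end is home against the end stop with the feeler pin pressed in. Then let go so that the arm clamps it there. Be gentle with the stage, the glass is easily cracked, and leave the other vessels alone.

Things in the scene. Friction and masses are not known exactly. Their poses are not given: they have to be found in the camera images.
- slide_grip (a point): Reference slide: flat aluminium frame 90 x 50 x 10 mm, two round glass windows, a black upright rib in the middle to hold it by, 30 long (x) x 10 thick (y), top 50 mm above the slide's underside. About 0.15 kg. This point: in the rib over the centre, 38 mm above the underside. x along the 90 mm, y across the 50 mm; a half turn changes nothing. Starts flat in a white tray with walls 14 mm high.
- seat (a point): Slide stage: grey block 210 x 125 mm, flat top (stage floor) 35 mm above the bench. This point lies on the floor; x runs along the seat to the end stop, y across to the fixed edge, z up. A slide flush with the edge has its centre at y = 0. The sprung arm is on the -y side. Slide against stage, edge, stop or arm: never more than 35 N, all contacts added.
- edge (a point): Fixed edge of the stage: a steel bar 6 mm high above the floor. This point: middle of its top, on the line of the upright face that the slide bears on (seat y = +25 mm; seat x from -40 to +60 mm, the point at +10). Axes as the seat. Bar 9 mm thick, free space above and behind it; a slide whose underside is higher than 6 mm can overhang it while its side pushes the arm back.
- clip_nose (a point): Middle of the top of the upright round nose (12 mm across, top 16 mm above the floor) at the free end of the sprung curved steel arm. At rest at seat x = 0, y = -13 mm, inside the slide's place; at y about -31 mm with a slide clamped. Spring push on the nose, towards the edge: about 3 N at rest, 6 N clamped.
- clip (a joint): Turn of the curved arm, rad, about an upright pivot at seat x = -80, y = -31 mm (boss 18 mm across, 17 mm high): 0 at rest, grows as the nose is drawn back from the fixed edge; about 0.23 with a slide clamped, 0.5 at most.
- feeler (a joint): Feeler pin (8 mm across, 12 mm above the floor, 4 mm out of the face) in the end stop, m: 0 out, 0.004 flush; spring 1 to 2 N, the clamped slide holds it in by friction. The stop is a dark block, 34 mm wide, 20 mm high, at seat y = 0, face to -x. It was clamped by hand with its face anywhere from seat x = +41 to +65 mm: not measured, find it by eye or touch.
- reagent: Bystander: amber bottle, 60 mm across, 130 mm high, loose. Origin at the centre of its underside.
- beaker: Bystander: glass beaker, 66 mm across, 80 mm high, loose. Origin at the centre of its underside.
- jar: Bystander: white jar, 52 mm across, 60 mm high, loose. Origin at the centre of its underside.
There are look-alikes about, which are no part of the job. Leave any yellow look-alike of the part that bears slide_grip alone. What is shaped like the part that bears seat but yellow is not meant.

How it is judged:
On the way, in this order (a step that is already met when the one before it is completed fails the run):
1. the slide has been lifted clear of its tray (height (world z) of slide_grip above 0.065 m), for 0.1 s.
2. the slide has pushed the sprung arm back (value of joint clip above 0.2 rad and distance between slide_grip and seat below 0.09 m), for 0.2 s.
At the end, for the whole second after the job is handed in: The slide lies flat on the stage floor (within 1.8 mm and 2 degrees), flush with the fixed edge (within 2 mm and 2 degrees), the feeler pin of the end stop is pressed in by more than 2.5 of its 4 mm, the curved arm bears on the slide's side (0.19 to 0.27 rad), and the slide is let go and at rest (y of slide_grip in the frame of seat between -0.002 and 0.002 m and z of slide_grip in the frame of seat between 0.036 and 0.0398 m and angle between the x axis of slide_grip and the x axis of seat, either way round below 0.035 rad and angle between slide_grip's own z axis and vertical below 0.035 rad and value of joint feeler above 0.0025 m and value of joint clip between 0.19 and 0.27 rad and linear speed of slide below 0.01 m/s); the robot touches nothing.
It fails at once if the slide is forced against the stage, its edge, stop or arm with more than 35 N (all contacts added) (contact force between slide and stage above 35 N).
It fails at once if a bystander vessel is moved by more than 3 cm (distance of any of reagent, beaker, jar from where it was at the start of the episode above 0.03 m).
It also fails if it takes over 64 s, if anything falls off the work surface, if the arm or the gripper's body presses on something with over 40 N, if the wrist force passes 120 N, or if a joint passes its speed limit or range.

## Working session

There is one attempt and no reset: what is moved stays moved. The work goes in short steps, Python scripts to look and compute and a tool call to move; the robot and the scene stay as the last step left them, time stands still between calls to the robot, and variables do not carry over. Pictures are saved under pics/ and viewed, at most 10 in all, crops included, and the job is handed in when it is done.

Besides the shell and the picture viewer there is one more tool, called as a command line: name --argument value ..., lists and objects as JSON in quotes. step_arm: Moves the arm, as the interface text tells. Scaled input: -1 to 1 covers 0.5 m each way for a shift and pi/4 rad each way for a turn. Its arguments: {"type":"object","properties":{"targets":{"type":"string"}},"required":["targets"]}

```bash
mkdir -p pics
cat > h.py <<'E'
from workcell import bot
import numpy as np, cv2
def save(n,f,box=None,s=1):
    im=bot.camera(n)[:,:,::-1]
    if box: x0,y0,x1,y1=box; im=im[y0:y1,x0:x1]
    cv2.imwrite('pics/'+f,cv2.resize(im,None,fx=s,fy=s,interpolation=cv2.INTER_CUBIC))
def ray(info,u,v):
    f=210/np.tan(np.radians(info['vertical_fov'])/2)
    T=np.array(info['pose']); d=T[:3,:3]@np.array([(u-info['cx'])/f,-(v-info['cy'])/f,-1]); return T[:3,3],d
def px(info,u,v,z):
    o,d=ray(info,u,v); return o+d*(z-o[2])/d[2]
E
python3 - <<'E'
from h import *
for n in ['top','side','wrist']: print(n,bot.camera_info(n))
a=bot.camera('top')[:,:,::-1];cv2.imwrite('pics/top0.png',cv2.resize(a,(800,600),interpolation=cv2.INTER_CUBIC));cv2.imwrite('pics/top0raw.png',a)
save('side','side0.png')
print(bot.get_obs())
E
```

```text
top {'vertical_fov': 51.43040242533669, 'cx': 277.60468928086743, 'cy': 216.59440059316205, 'pose': array([[-0.00344562,  0.99092135, -0.13439865,  0.38520225],
       [-0.99989074, -0.00148198,  0.01470783,  0.02101164],
       [ 0.01437513,  0.13443465,  0.99081819,  1.29077158],
       [ 0.        ,  0.        ,  0.        ,  1.        ]])}
side {'vertical_fov': 47.52838659359686, 'cx': 287.6303336434408, 'cy': 215.8773381024333, 'pose': array([[ 0.91279322,  0.30891841, -0.26716653,  0.15553431],
       [-0.40839255,  0.69821698, -0.58796987, -0.78303626],
       [ 0.00490549,  0.64580374,  0.7634877 ,  1.11941754],
       [ 0.        ,  0.        ,  0.        ,  1.        ]])}
wrist {'vertical_fov': 69.76812009122862, 'cx': 283.1479360339614, 'cy': 209.24855212497334, 'pose': array([[ 0.45199937, -0.84777578, -0.27743972,  0.15280023],
       [ 0.89201362,  0.42857605,  0.14364634,  0.48239679],
       [-0.00287586, -0.31240806,  0.94994365,  0.37292515],
       [ 0.        ,  0.        ,  0.        ,  1.        ]])}
{'clock': 0.1, 'joint_pos': array([ 1.10200446e+00,  2.41346374e-01,  3.83697109e-03,  1.33520968e+00,
       -2.13764673e-05,  1.57078318e+00]), 'joint_vel': array([ 0.00146411, -0.00037904,  0.00446044, -0.00020086,  0.00130184,
        0.00129451]), 'tau': array([-4.04094280e-04, -3.73138189e+01,  2.53010237e+01,  1.09073016e-02,
       -9.94689412e-05,  7.67261326e-06]), 'eef_pos': array([0.22562167, 0.44548328, 0.1995893 ]), 'tool_rot': array([ 2.32248965e-01,  9.72655897e-01, -9.37571748e-04, -2.12895945e-04]), 'ft_force': array([ 0.70372247,  0.38575672, -0.18371718]), 'ft_torque': array([0.01893348, 0.04345912, 0.03791073]), 'grasp_force': 0.0, 'grip_width': 0.08526895667529906}
```

View pics/top0.png

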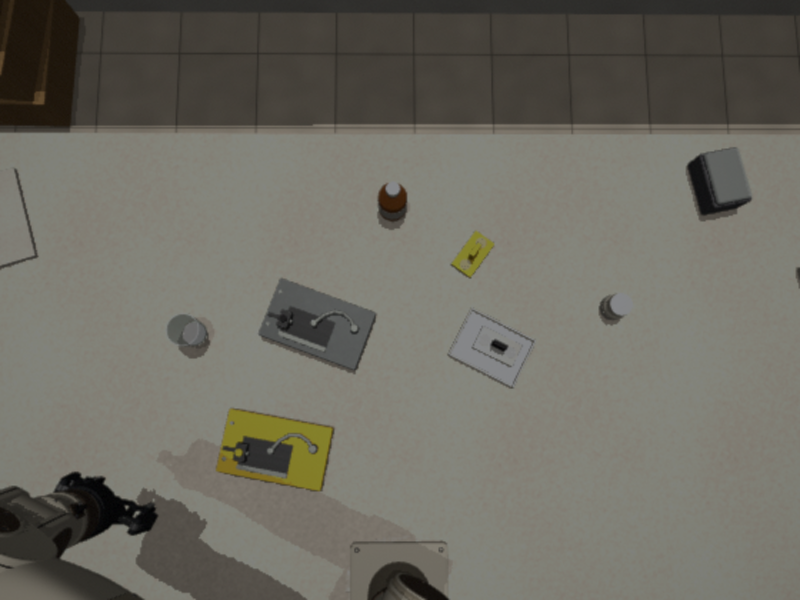

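View pics/side0.png

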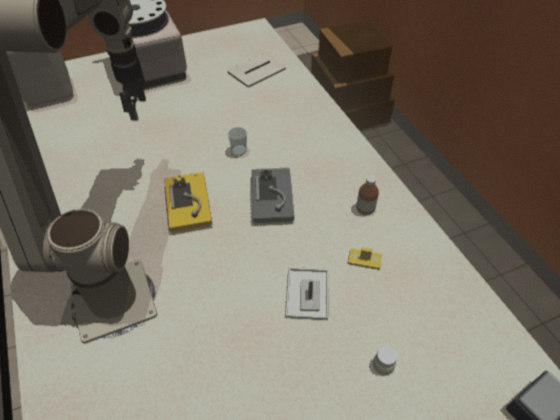

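Top view (800-px scale): two stages, grey at (318,323) and yellow at (275,450). Two slides: aluminium in the white tray at (500,346) and yellow at (473,254). Grey stage and aluminium slide fit the description. The bottle is at (392,200), the beaker at (190,332) and the jar at (615,306). I'll confirm with an enlarged crop.

Run:
```python
import cv2
a=cv2.imread('pics/top0raw.png')[190:275,178:378]
cv2.imwrite('pics/c1.png',cv2.resize(a,None,fx=4,fy=4,interpolation=cv2.INTER_CUBIC))
```

```text
(no output)
```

View pics/c1.png

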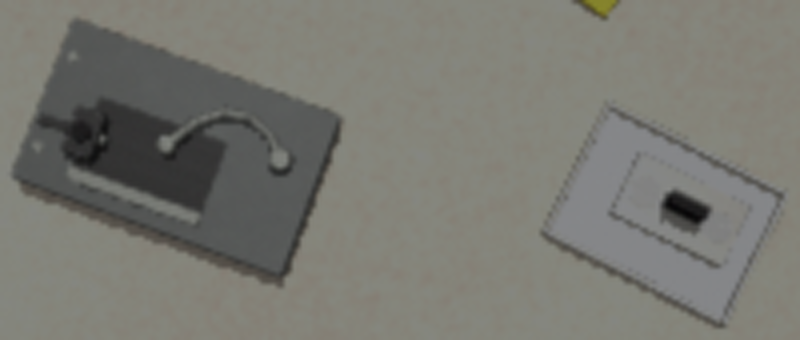

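The crop shows the grey stage: stop at (85,135), nose at (166,144), pivot at (280,160), edge bar from (70,172) to (200,218). The aluminium slide sits in the white tray with its rib top at (688,207). I'm computing the poses.

Run:
```python
from h import *
I=bot.camera_info('top')
def P(u,v,z): return px(I,u/4+178,v/4+190,z)[:2]
n=P(166,144,.051);p=P(280,160,.052)
print('nose',n,'piv',p,np.linalg.norm(n-p))
# pose: pivot(-80,-31), nose (0,-13)
a=np.arctan2(*(n-p)[::-1])-np.arctan2(18,80)
R=np.array([[np.cos(a),-np.sin(a)],[np.sin(a),np.cos(a)]])
print('seat from clip yaw',np.degrees(a),n-R@[0,-.013])
c=[P(u,v,.035) for u,v in [(77,20),(340,120),(282,278),(14,178)]]
for i in range(4): d=c[i]-c[(i+1)%4]; print('stage side',np.linalg.norm(d),np.degrees(np.arctan2(d[1],d[0])))
b=[P(70,178,.035),P(197,222,.035),P(70,170,.041),P(203,214,.041)]
print('bar',b); 
d=b[2]-b[3];print(np.linalg.norm(d),np.degrees(np.arctan2(d[1],d[0])))
s=[P(u,v,.013) for u,v in [(637,153),(751,202),(721,267),(610,214)]]
print('slide',np.mean(s,0))
for i in range(4): d=s[i]-s[(i+1)%4]; print(np.linalg.norm(d),np.degrees(np.arctan2(d[1],d[0])))
print('rib',P(688,203,.053))
print('stop',P(85,135,.055))
for nm,(u,v,z) in dict(bottle=(392,210,.06),beaker=(185,332,.04),jar=(614,308,.03)).items(): print(nm,px(I,u*.7,v*.7,z))
T=bot.camera_info('wrist')['pose'];o=bot.get_obs();from scipy.spatial.transform import Rotation as Ro
Rt=Ro.from_quat(o['tool_rot']).as_matrix();print('cam in tool',Rt.T@(T[:3,3]-o['eef_pos']),Rt.T@T[:3,:3]);print(Rt)
```

```text
nose [0.52651315 0.16864537] piv [0.51477101 0.08721232] 0.08227526621518326
seat from clip yaw 69.1144726355476 [0.51436732 0.1732799 ]
stage side 0.20561035101731753 68.94795320775157
stage side 0.1213248150150848 -19.958952513541696
stage side 0.2063569647889641 -110.50917154939998
stage side 0.1232680208635169 159.68104505629984
bar [array([0.5038066 , 0.23925166]), array([0.47186689, 0.14748861]), array([0.50900192, 0.23833454]), array([0.47717149, 0.14266401])]
0.10082672321203719 71.59725737937846
slide [ 0.48216176 -0.204522  ]
0.09090707174590446 66.3807198196979
0.0531007659080549 -26.261937584308885
0.08960149603994307 -115.82263098597454
0.049611133230972854 155.13739643834003
rib [ 0.48330801 -0.20349503]
stop [0.53260603 0.22579887]
bottle [0.75663753 0.01136849 0.06      ]
beaker [0.50977138 0.42722711 0.04      ]
jar [ 0.5584948 -0.4442849  0.03     ]
cam in tool [ 0.08163921 -0.00026414 -0.1734289 ] [[-2.28901382e-04  9.49954386e-01  3.12388561e-01]
 [ 9.99999698e-01 -1.47000541e-05  7.77447460e-04]
 [ 7.43131753e-04  3.12388644e-01 -9.49954095e-01]]
[[-8.92120746e-01  4.51796251e-01 -8.49649129e-04]
 [ 4.51797049e-01  8.92119079e-01 -1.72497965e-03]
 [-2.13511423e-05 -1.92275910e-03 -9.99998151e-01]]
```

step_arm --targets "1 0.35 -0.59 0 0 0 -0.97;1 0.35 -0.59 0 0 0 -0.97;1 0.35 -0.59 0 0 0 -0.97;1 0.35 -0.59 0 0 0 -0.97;1 0.35 -0.59 0 0 0 -0.97;1 0.35 -0.59 0 0 0 -0.97;1 0.35 -0.59 0 0 0 -0.97;1 0.35 -0.59 0 0 0 -0.97;1 0.35 -0.59 0 0 0 -0.97;1 0.35 -0.59 0 0 0 -0.97"

```text
clock: 0.93
eef_pos: [0.4018, 0.1486, 0.2]
tool_rot: [0.58, 0.815, -0.0, -0.0]
ft_force: [0.1, -0.5, -0.3]
grip_width: 0.0855
grasp_force: 0.0
```

Run:
```python
from h import *
import pickle
o=bot.get_obs();print(o['eef_pos'],o['tool_rot'])
i=bot.camera_info('wrist');a=bot.camera('wrist')[:,:,::-1];cv2.imwrite('pics/w1.png',a);pickle.dump(i,open('w1.pkl','wb'))
cv2.imwrite('pics/w1b.png',cv2.resize(a,(800,600),interpolation=cv2.INTER_CUBIC))
```

```text
[0.40179444 0.14862192 0.20003339] [ 5.79606271e-01  8.14896570e-01 -3.77354319e-04 -9.72089879e-05]
```

View pics/w1b.png

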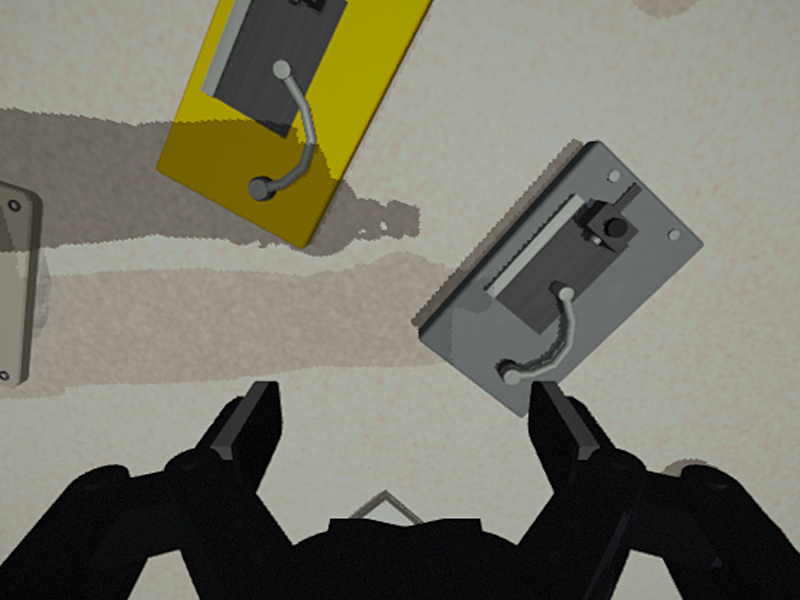

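The whole grey stage is in view, with its nose at (567,294), pivot at (511,378) and stop at (608,225). I'm enlarging it.

Run:
```python
import cv2
a=cv2.imread('pics/w1.png')[90:290,290:500]
cv2.imwrite('pics/c2.png',cv2.convertScaleAbs(cv2.resize(a,None,fx=3,fy=3,interpolation=cv2.INTER_CUBIC),alpha=1.4))
```

```text
(no output)
```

View pics/c2.png

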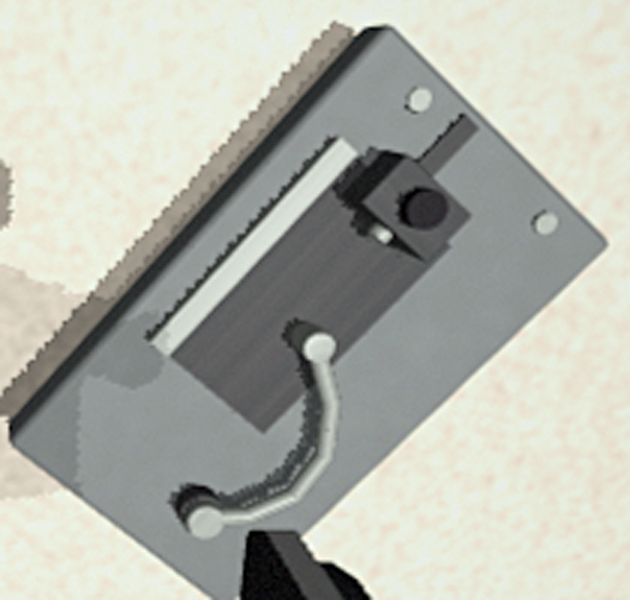

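```bash
cat > s.py <<'E'
from h import *
import pickle
from scipy.optimize import least_squares
I=pickle.load(open('w1.pkl','rb'))
P=lambda u,v,z: px(I,u/3+290,v/3+90,z)[:2]
obs=[((359,152),(.060,.025),.041),((175,353),(-.040,.025),.041),((335,138),(.06,.034),.041),((149,336),(-.04,.034),.041),((320,346),(0,-.013),.051),((206,520),(-.080,-.031),.052)]
R=lambda a:np.array([[np.cos(a),-np.sin(a)],[np.sin(a),np.cos(a)]])
W=np.array([P(*o[0],o[2]) for o in obs]);L=np.array([o[1] for o in obs])
r=least_squares(lambda q:(W-(L@R(q[2]).T+q[:2])).ravel(),[.514,.173,1.22])
print(r.x,np.degrees(r.x[2]));print((r.fun.reshape(-1,2)@R(r.x[2])*1000).round(1))
loc=lambda u,v,z:(R(r.x[2]).T@(P(u,v,z)-r.x[:2])*1000).round(1)
for p in [(361,203),(424,258),(470,213),(407,157)]: print('stop',loc(*p,.055))
print('feeler',loc(376,240,.047),'outline',loc(10,430,.035),loc(607,242,.035),loc(388,27,.035))
E
python3 s.py
```

```text
[0.51526595 0.17528426 1.21456463] 69.58942718969706
[[-0.3 -0.6]
 [ 2.1 -2. ]
 [-2.4  0.7]
 [ 0.7  1.4]
 [-0.3 -0.1]
 [ 0.3  0.5]]
stop [45.4 16.2]
stop [ 46.3 -15.7]
stop [ 67.5 -16. ]
stop [66.4 15.6]
feeler [40.9 -1.3] outline [-105.    49.6] [ 97.5 -74.6] [96.9 46.1]
```

step_arm --targets "1 0.16 -0.7 -0.1 0 0 -0.97;1 0.16 -0.7 -0.1 0 0 -0.97;1 0.16 -0.7 -0.1 0 0 -0.97;1 0.16 -0.7 -0.1 0 0 -0.97;1 0.16 -0.7 -0.1 0 0 -0.97;1 0.16 -0.7 -0.1 0 0 -0.97;1 0.16 -0.7 -0.1 0 0 -0.97;1 0.16 -0.7 -0.1 0 0 -0.97;1 0.16 -0.7 -0.1 0 0 -0.97;1 0.16 -0.7 -0.1 0 0 -0.97"

```text
clock: 1.82
eef_pos: [0.482, -0.2016, 0.1488]
tool_rot: [0.84, 0.542, -0.001, 0.0]
ft_force: [-0.3, 0.8, 0.1]
grip_width: 0.0854
grasp_force: 0.0
```

Run:
```python
from h import *
import pickle
o=bot.get_obs();print(o['eef_pos'],o['tool_rot'])
i=bot.camera_info('wrist');a=bot.camera('wrist')[:,:,::-1];cv2.imwrite('pics/w2.png',a);pickle.dump(i,open('w2.pkl','wb'))
cv2.imwrite('pics/w2b.png',cv2.convertScaleAbs(cv2.resize(a,(800,600),interpolation=cv2.INTER_CUBIC),alpha=1.3))
```

```text
[ 0.48199329 -0.20163351  0.14884001] [ 8.40224585e-01  5.42238246e-01 -5.57987159e-04  1.41631901e-04]
```

View pics/w2b.png

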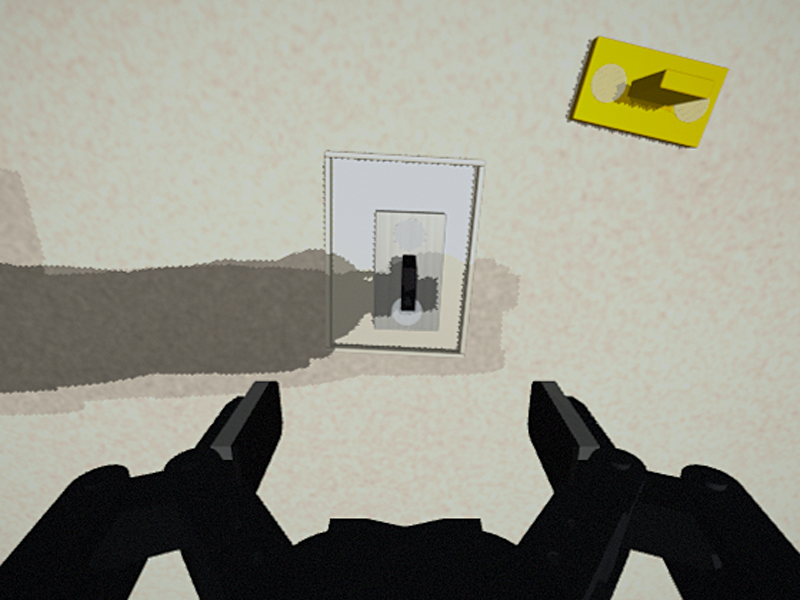

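The slide lies in its tray with corners (374,210), (446,212), (440,330) and (375,329), and its rib spans (402..416, 255..312).

Run:
```python
from h import *
import pickle
I=pickle.load(open('w2.pkl','rb'));print(I['pose'][:3,3])
P=lambda u,v,z: px(I,u*.7,v*.7,z)[:2]
for z in(.012,.014):
    s=[P(u,v,z) for u,v in [(374,210),(446,212),(440,330),(375,329)]];print('c',np.mean(s,0))
    for i in range(4): d=s[i]-s[(i+1)%4]; print(np.linalg.norm(d),np.degrees(np.arctan2(d[1],d[0])))
print('rib edges at top z', P(402,255,.053),P(416,255,.053),P(402,283,.053),P(416,283,.053),P(409,311,.053))
```

```text
[ 0.51413115 -0.12787584  0.32217908]
c [ 0.48259525 -0.20421469]
0.05123559608634177 154.100369790259
0.09068325419413574 64.45233344137084
0.05056987673226394 -25.25874235098676
0.09125542109909528 -115.12988646563053
c [ 0.48279859 -0.20372246]
0.05090523469073448 154.10036979025898
0.09009853870915734 64.45233344137081
0.050243807820626714 -25.258742350986775
0.09066701634587995 -115.12988646563055
rib edges at top z [ 0.48769074 -0.18160736] [ 0.49582382 -0.18528334] [ 0.48000211 -0.19852272] [ 0.48830907 -0.20227639] [ 0.47622249 -0.21809316]
```

step_arm --targets "1 0.002 -0.005 -0.08 0 0 -0.02;1 0.002 -0.005 -0.16 0 0 -0.02;1 0.002 -0.005 -0.22 0 0 -0.02;1 0.002 -0.005 -0.25 0 0 -0.02;1 0.002 -0.005 -0.25 0 0 -0.02;-1 0.002 -0.005 -0.25 0 0 -0.02;-1 0.002 -0.005 -0.25 0 0 -0.02;-1 0.002 -0.005 -0.25 0 0 -0.02;-1 0.002 -0.005 -0.25 0 0 -0.02;-1 0.002 -0.005 -0.25 0 0 -0.02"

```text
clock: 2.7
eef_pos: [0.483, -0.2017, 0.0268]
tool_rot: [0.844, 0.537, 0.001, 0.001]
ft_force: [0.3, 0.5, 0.1]
grip_width: 0.0252
grasp_force: 0.0
```

step_arm --targets "-1 0 0 0 0 0 0;-1 0 0 0 0 0 0;-1 0 0 0 0 0 0;-1 0 0 0 0 0 0"

```text
clock: 3.03
eef_pos: [0.4818, -0.2015, 0.0255]
tool_rot: [0.844, 0.537, 0.0, 0.0]
ft_force: [0.7, 0.9, -1.2]
grip_width: 0.0
grasp_force: 0.0
```

step_arm --targets "-1 0 0 0 0 0 0;-1 0 0 0 0 0 0"

```text
clock: 3.2
eef_pos: [0.4818, -0.2015, 0.0253]
tool_rot: [0.844, 0.537, -0.0, -0.0]
ft_force: [0.9, 1.1, -0.5]
grip_width: 0.0001
grasp_force: 0.0
```

Run:
```python
from h import *
import pickle
o=bot.get_obs();print(o['eef_pos'],o['tool_rot'],o['grip_width'],o['grasp_force'])
i=bot.camera_info('wrist');a=bot.camera('wrist')[:,:,::-1];pickle.dump(i,open('w3.pkl','wb'))
t=bot.camera('top')[190:275,278:378,::-1]
b=np.hstack([cv2.resize(a,(480,360)),cv2.resize(t,(320,360),interpolation=cv2.INTER_CUBIC)])
cv2.imwrite('pics/w3b.png',cv2.convertScaleAbs(b,alpha=1.3));cv2.imwrite('pics/w3.png',a)
```

```text
[ 0.48180684 -0.20147425  0.02531632] [ 8.43711740e-01  5.36796501e-01 -6.30135322e-05 -1.07964065e-04] 7.515410640806646e-05 0.0
```

View pics/w3b.png

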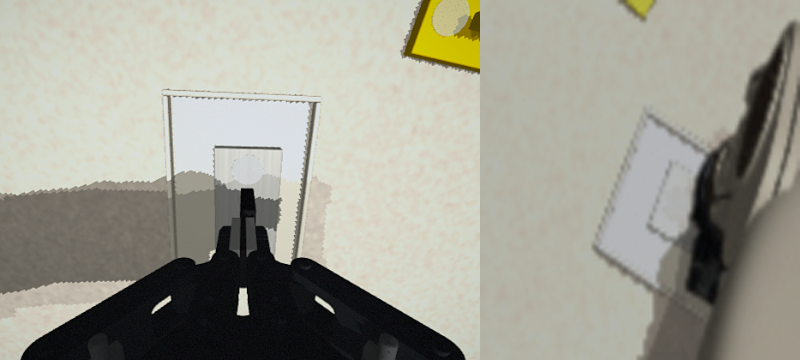

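The fingers appear to straddle the rib with a gap of about 10 mm, although the width reads 0. I'll test this with a lift.

step_arm --targets "-1 0 0 0.02 0 0 0;-1 0 0 0.04 0 0 0;-1 0 0 0.07 0 0 0;-1 0 0 0.1 0 0 0;-1 0 0 0.13 0 0 0;-1 0 0 0.16 0 0 0;-1 0 0 0.16 0 0 0;-1 0 0 0.16 0 0 0"

```text
clock: 3.97
eef_pos: [0.483, -0.2019, 0.107]
tool_rot: [0.844, 0.537, 0.001, 0.001]
ft_force: [0.3, 0.2, -0.2]
grip_width: -0.0001
grasp_force: 0.0
```

Run:
```python
from h import *
import pickle
o=bot.get_obs();print(o['eef_pos'],o['tool_rot'],o['grip_width'],o['grasp_force'],o['ft_force'])
i=bot.camera_info('wrist');a=bot.camera('wrist')[:,:,::-1];pickle.dump(i,open('w4.pkl','wb'))
cv2.imwrite('pics/w4.png',a)
b0=cv2.imread('pics/w3.png')
b=np.hstack([cv2.resize(x[130:350,180:400],(400,400),interpolation=cv2.INTER_CUBIC) for x in (b0,a)])
cv2.imwrite('pics/w4b.png',cv2.convertScaleAbs(b,alpha=2))
```

```text
[ 0.48304961 -0.20191954  0.10703954] [0.84367157 0.53685654 0.00104111 0.0014977 ] -0.0001438790059672739 0.0 [ 0.31172708  0.18569032 -0.1695775 ]
```

View pics/w4b.png

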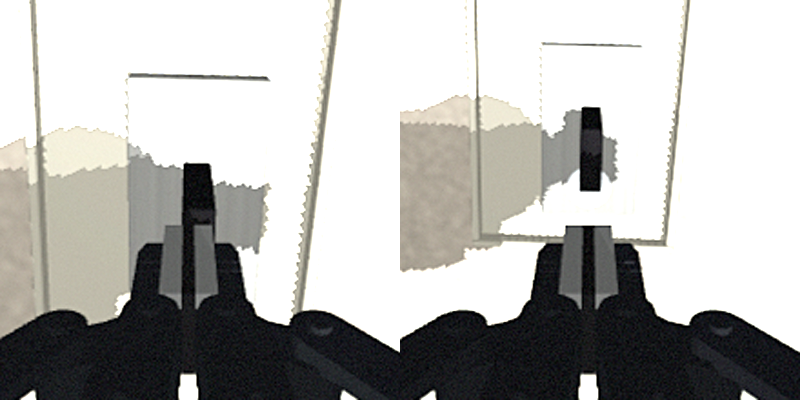

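The fingers shut on nothing. In the w2 image the open tips' separation (174 px for 85 mm) puts them about 29 mm higher than the nominal TCP implies, so they closed just above the rib top. The next try is 15 mm lower, cautiously.

step_arm --targets "1 0 -0.004 0 0 0 0;1 0 -0.004 0 0 0 0;1 0 -0.004 0 0 0 0;1 0 -0.004 0 0 0 0;1 0 -0.004 0 0 0 0;1 0 -0.004 0 0 0 0;1 0 -0.004 0 0 0 0;1 0 -0.004 -0.06 0 0 0;1 0 -0.004 -0.12 0 0 0;1 0 -0.004 -0.15 0 0 0"

```text
clock: 4.85
eef_pos: [0.4803, -0.2027, 0.0278]
tool_rot: [0.844, 0.537, -0.001, -0.001]
ft_force: [-0.7, 0.7, -1.1]
grip_width: 0.0855
grasp_force: 0.0
```

step_arm --targets "1 0 0 -0.02 0 0 0;1 0 0 -0.04 0 0 0;1 0 0 -0.04 0 0 0;-1 0 0 -0.04 0 0 0;-1 0 0 -0.04 0 0 0;-1 0 0 -0.04 0 0 0;-1 0 0 -0.04 0 0 0;-1 0 0 -0.04 0 0 0;-1 0 0 -0.04 0 0 0;-1 0 0 -0.04 0 0 0"

```text
clock: 5.68
eef_pos: [0.4824, -0.2037, 0.0108]
tool_rot: [0.844, 0.537, 0.0, 0.001]
ft_force: [0.9, -0.4, 0.8]
grip_width: 0.008
grasp_force: 62.6
```

Run:
```python
from h import *
o=bot.get_obs();print(o['eef_pos'],o['grip_width'],o['grasp_force'],o['ft_force'],bot.grip_point_offset)
```

```text
[ 0.4824202  -0.20366385  0.01084218] 0.008023969881166918 62.61300444602966 [ 0.85459121 -0.37342862  0.75009892] 0.0187
```

step_arm --targets "0 0 0 0 0 0 0;0 0 0 0 0 0 0;0 0 0 0 0 0 0;0 0 0 -0.02 0 0 0;0 0 0 -0.02 0 0 0;-1 0 0 -0.02 0 0 0;-1 0 0 -0.02 0 0 0;-1 0 0 -0.02 0 0 0;-1 0 0 -0.02 0 0 0;-1 0 0 -0.02 0 0 0"

```text
clock: 6.52
eef_pos: [0.4819, -0.2034, 0.0003]
tool_rot: [0.844, 0.537, -0.0, -0.0]
ft_force: [0.9, -0.2, -1.6]
grip_width: 0.0088
grasp_force: 60.3
```

step_arm --targets "-1 0 0 0 0 0 0;-1 0 0 0 0 0 0;-1 0 0 0 0 0 0;-1 0 0 0 0 0 0;-1 0 0 0.02 0 0 0;-1 0 0 0.06 0 0 0;-1 0 0 0.11 0 0 0;-1 0 0 0.17 0 0 0;-1 0 0 0.22 0 0 0;-1 0 0 0.22 0 0 0"

```text
clock: 7.35
eef_pos: [0.4858, -0.2051, 0.1169]
tool_rot: [0.844, 0.537, 0.003, 0.005]
ft_force: [1.5, -0.1, -1.5]
grip_width: 0.0087
grasp_force: 60.4
```

```bash
cat > q.py <<'E'
from h import *
from scipy.spatial.transform import Rotation as Ro
o=bot.get_obs();q=o['tool_rot'];t=Ro.from_quat(q).as_matrix()
p=o['eef_pos'];a=np.radians(69.4);S=np.array([.5153,.1753])
d=p[:2]-S;l=[np.cos(a)*d[0]+np.sin(a)*d[1],-np.sin(a)*d[0]+np.cos(a)*d[1]]
f=o['ft_force'];
print('t',o['clock'],'eef',p.round(4),'toolx yaw',np.degrees(np.arctan2(t[1,0],t[0,0])).round(2),'tilt',t[2,:2].round(4),'seat xy mm',(np.array(l)*1000).round(1),'w',round(o['grip_width'],4),'gf',o['grasp_force'],'F seat',(np.array([np.cos(a)*f[0]+np.sin(a)*f[1],-np.sin(a)*f[0]+np.cos(a)*f[1],f[2]])).round(1),'tq',o['ft_torque'].round(2))
E
python3 q.py
```

```text
t 7.35 eef [ 0.4858 -0.2051  0.1169] toolx yaw 64.94 tilt [0.0004 0.0112] seat xy mm [-366.4 -106.2] w 0.0087 gf 60.35365104675293 F seat [ 0.4 -1.5 -1.5] tq [-0.06 -0.07  0.01]
```

The slide is held and lifted (Fz −1.5 N). Next I carry it above the stage on the edge side.

step_arm --targets "-1 0 0.06 0 0 0 0.02;-1 0 0.14 0 0 0 0.05;-1 0 0.22 0 0 0 0.1;-1 0.01 0.3 0 0 0 0.1;-1 0.01 0.38 0 0 0 0.1;-1 0.01 0.46 0 0 0 0.1;-1 0.01 0.54 0 0 0 0.1;-1 0.01 0.62 0 0 0 0.1;-1 0.01 0.69 -0.02 0 0 0.1;-1 0.01 0.74 -0.04 0 0 0.1"

```text
clock: 8.18
eef_pos: [0.4871, 0.17, 0.0909]
tool_rot: [0.821, 0.571, 0.001, -0.0]
ft_force: [0.2, 0.1, -2.3]
grip_width: 0.0087
grasp_force: 60.3
```

step_arm --targets "-1 0 0 0 0 0 0;-1 0 0 0 0 0 0;-1 0 0 0 0 0 0;-1 0 0 0 0 0 0"

```text
clock: 8.52
eef_pos: [0.487, 0.1656, 0.0907]
tool_rot: [0.822, 0.569, -0.0, 0.0]
ft_force: [0.7, -1.0, -1.5]
grip_width: 0.0087
grasp_force: 60.2
```

```bash
python3 q.py
python3 - <<'E'
from h import *
import pickle
i=bot.camera_info('wrist');a=bot.camera('wrist')[:,:,::-1];pickle.dump(i,open('w5.pkl','wb'));cv2.imwrite('pics/w5.png',a)
cv2.imwrite('pics/w5b.png',cv2.convertScaleAbs(cv2.resize(a[0:300,100:500],None,fx=2,fy=2,interpolation=cv2.INTER_CUBIC),alpha=1.4))
E
```

```text
t 8.5167 eef [0.487  0.1656 0.0907] toolx yaw 69.36 tilt [-0.0002  0.0003] seat xy mm [-19.1  23. ] w 0.0087 gf 60.21211266517639 F seat [-0.7 -1.  -1.5] tq [0.01 0.   0.02]
```

View pics/w5b.png

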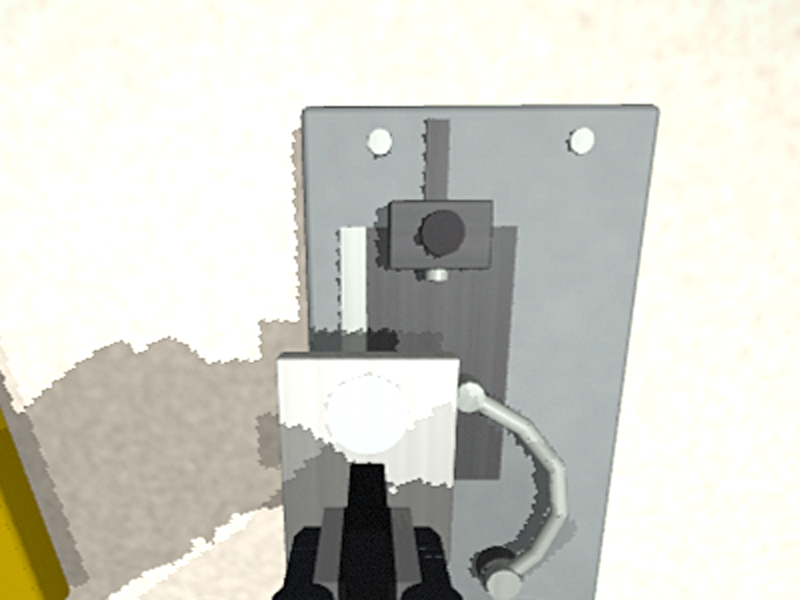

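Seen from the wrist: slide front corners at (278,358) and (459,358), stop face edge from (388,269) to (491,269), nose at (471,396), pivot at (503,583), bar inner end at (366,228).

Run:
```python
from h import *
import pickle
from scipy.optimize import least_squares
I=pickle.load(open('w5.pkl','rb'));print(I['pose'][:3,3])
P=lambda u,v,z: px(I,u/2+100,v/2,z)[:2]
R=lambda a:np.array([[np.cos(a),-np.sin(a)],[np.sin(a),np.cos(a)]])
obs=[((366,228),(.06,.025),.041),((341,228),(.06,.034),.041),((471,396),(0,-.013),.051),((503,583),(-.08,-.031),.052)]
W=np.array([P(*o[0],o[2]) for o in obs]);L=np.array([o[1] for o in obs])
r=least_squares(lambda q:(W-(L@R(q[2]).T+q[:2])).ravel(),[.514,.173,1.22])
print('seat',r.x[:2],np.degrees(r.x[2]));print((r.fun.reshape(-1,2)@R(r.x[2])*1000).round(1))
loc=lambda u,v,z:(R(r.x[2]).T@(P(u,v,z)-r.x[:2])*1000).round(1)
print('stop',loc(388,269,.055),loc(491,269,.055),'far edge',loc(303,106,.035),loc(658,106,.035),'tcp',R(r.x[2]).T@(np.array([.487,.1656])-r.x[:2]))
for z in(.099,.103,.107):
  a,b=P(278,358,z),P(459,358,z);d=a-b
  print(z,np.linalg.norm(d),'yaw',np.degrees(np.arctan2(d[1],d[0]))-90,'mid loc',(loc(278,358,z)+loc(459,358,z))/2)
```

```text
[0.51417395 0.24119884 0.26407068]
seat [0.51558955 0.17428483] 69.63148847165905
[[-0.7 -0.1]
 [-0.7 -0.3]
 [ 0.3 -0.4]
 [ 1.2  0.8]]
stop [46.2 17.5] [ 46.  -17.3] far edge [99.1 46.3] [ 98.4 -75.1] tcp [-0.01809259  0.02377913]
0.099 0.050561808003515334 yaw 69.35928005739353 mid loc [25.4 24.3]
0.103 0.04933659205746612 yaw 69.35928005739356 mid loc [26.3  24.35]
0.107 0.048111376111416915 yaw 69.35928005739356 mid loc [27.2  24.35]
```

step_arm --targets "-1 0.004 0.011 -0.03 0 0 0;-1 0.004 0.011 -0.06 0 0 0;-1 0.004 0.011 -0.08 0 0 0;-1 0.004 0.011 -0.09 0 0 0;-1 0.004 0.011 -0.095 0 0 0;-1 0.004 0.011 -0.095 0 0 0;-1 0.004 0.011 -0.095 0 0 0;-1 0.004 0.011 -0.095 0 0 0"

```text
clock: 9.23
eef_pos: [0.4896, 0.1722, 0.0437]
tool_rot: [0.822, 0.569, 0.001, 0.0]
ft_force: [-0.3, -0.4, -1.8]
grip_width: 0.0087
grasp_force: 60.2
```

```bash
sed -i 's/radians(69.4);S=np.array(\[.5153,.1753\])/radians(69.5);S=np.array([.5155,.1746])/' q.py; python3 q.py
```

```text
t 9.2333 eef [0.4896 0.1722 0.0437] toolx yaw 69.43 tilt [0.0009 0.0011] seat xy mm [-11.4  23.4] w 0.0087 gf 60.203036069869995 F seat [-0.5  0.1 -1.8] tq [-0.03 -0.06 -0.02]
```

step_arm --targets "-1 0.006 -0.002 0 0 0 0;-1 0.012 -0.0045 0 0 0 0;-1 0.018 -0.007 0 0 0 0;-1 0.024 -0.009 0 0 0 0;-1 0.03 -0.011 0 0 0 0;-1 0.035 -0.013 0 0 0 0;-1 0.04 -0.015 0 0 0 0;-1 0.045 -0.017 0 0 0 0;-1 0.0487 -0.0182 0 0 0 0;-1 0.0487 -0.0182 0 0 0 0"

```text
clock: 10.07
eef_pos: [0.5121, 0.1642, 0.0424]
tool_rot: [0.822, 0.57, -0.001, -0.002]
ft_force: [-4.1, 5.1, -0.9]
grip_width: 0.0087
grasp_force: 60.3
```

step_arm --targets "-1 0 0 0 0 0 0;-1 0 0 0 0 0 0;-1 0 0 0 0 0 0;-1 0 0 0 0 0 0"

```text
clock: 10.4
eef_pos: [0.5118, 0.1643, 0.0424]
tool_rot: [0.822, 0.57, -0.001, -0.002]
ft_force: [-3.6, 4.5, -1.3]
grip_width: 0.0089
grasp_force: 60.3
```

```bash
python3 q.py
```

```text
t 10.4 eef [0.5118 0.1643 0.0424] toolx yaw 69.53 tilt [ 0.0012 -0.0041] seat xy mm [-11.   -0.1] w 0.0089 gf 60.302762389183044 F seat [ 3.   5.  -1.3] tq [1.15 1.03 0.13]
```

step_arm --targets "-1 0.003 -0.001 0 0 0 0;-1 0.006 -0.002 0 0 0 0;-1 0.006 -0.002 0 0 0 0;-1 0.006 -0.002 0 0 0 0;-1 0.006 -0.002 -0.004 0 0 0;-1 0.006 -0.002 -0.008 0 0 0;-1 0.006 -0.002 -0.011 0 0 0;-1 0.006 -0.002 -0.011 0 0 0;-1 0.006 -0.002 -0.011 0 0 0"

```text
clock: 11.15
eef_pos: [0.5143, 0.1626, 0.0368]
tool_rot: [0.822, 0.57, -0.001, -0.002]
ft_force: [-5.5, 3.9, 0.3]
grip_width: 0.0089
grasp_force: 60.5
```

```bash
python3 q.py
```

```text
t 11.15 eef [0.5143 0.1626 0.0368] toolx yaw 69.51 tilt [-0.0002 -0.0044] seat xy mm [-11.6  -3.1] w 0.0089 gf 60.487600564956665 F seat [1.7 6.5 0.3] tq [0.8  1.1  0.14]
```

step_arm --targets "-1 0 0 -0.002 0 0 0;-1 0 0 -0.002 0 0 0;-1 0 0 -0.002 0 0 0"

```text
clock: 11.4
eef_pos: [0.5144, 0.1626, 0.0359]
tool_rot: [0.822, 0.57, -0.001, -0.002]
ft_force: [-5.0, 3.2, -0.2]
grip_width: 0.0089
grasp_force: 60.7
```

step_arm --targets "-1 0 0 -0.002 0 0 0;-1 0 0 -0.002 0 0 0;-1 0 0 -0.002 0 0 0"

```text
clock: 11.65
eef_pos: [0.5144, 0.1625, 0.035]
tool_rot: [0.822, 0.57, -0.001, -0.002]
ft_force: [-6.0, 2.3, 0.4]
grip_width: 0.0089
grasp_force: 60.7
```

step_arm --targets "-1 0 0 -0.002 0 0 0;-1 0 0 -0.002 0 0 0;-1 0 0 -0.002 0 0 0"

```text
clock: 11.9
eef_pos: [0.5143, 0.1624, 0.034]
tool_rot: [0.822, 0.57, -0.001, -0.001]
ft_force: [-4.8, 4.2, 0.1]
grip_width: 0.0088
grasp_force: 60.8
```

step_arm --targets "-1 0 0 -0.002 0 0 0;-1 0 0 -0.002 0 0 0;-1 0 0 -0.002 0 0 0"

```text
clock: 12.15
eef_pos: [0.5143, 0.1624, 0.033]
tool_rot: [0.822, 0.57, -0.001, -0.001]
ft_force: [-5.1, 3.1, 0.7]
grip_width: 0.0086
grasp_force: 60.8
```

step_arm --targets "-1 0 0 -0.002 0 0 0;-1 0 0 -0.002 0 0 0;-1 0 0 -0.002 0 0 0"

```text
clock: 12.4
eef_pos: [0.5143, 0.1623, 0.0319]
tool_rot: [0.822, 0.57, -0.001, -0.001]
ft_force: [-5.7, 2.5, -0.2]
grip_width: 0.009
grasp_force: 60.8
```

```bash
python3 q.py
```

```text
t 12.4 eef [0.5143 0.1623 0.0319] toolx yaw 69.49 tilt [-0.0008 -0.0041] seat xy mm [-12.   -3.2] w 0.009 gf 60.763333439826965 F seat [ 0.4  6.3 -0.2] tq [0.62 1.15 0.09]
```

step_arm --targets "-1 0 0 -0.001 0 0 0;-1 0 0 -0.002 0 0 0;-1 0 0 -0.002 0 0 0"

```text
clock: 12.65
eef_pos: [0.5144, 0.1622, 0.0313]
tool_rot: [0.822, 0.57, -0.001, -0.001]
ft_force: [-6.5, 2.6, 3.0]
grip_width: 0.0086
grasp_force: 60.9
```

step_arm --targets "-1 0 0 -0.001 0 0 0;-1 0 0 -0.0015 0 0 0;-1 0 0 -0.0015 0 0 0"

```text
clock: 12.9
eef_pos: [0.5144, 0.1623, 0.0313]
tool_rot: [0.822, 0.57, -0.001, -0.001]
ft_force: [-7.8, 2.2, 7.3]
grip_width: 0.0084
grasp_force: 61.7
```

The slide touches the floor at TCP z 0.0313. Next I ease off and slide it to the edge.

step_arm --targets "-1 0 0 0.001 0 0 0;-1 -0.001 0.0004 0.001 0 0 0;-1 -0.002 0.0008 0.001 0 0 0;-1 -0.003 0.0011 0.001 0 0 0;-1 -0.004 0.0015 0.001 0 0 0;-1 -0.004 0.0015 0.001 0 0 0"

```text
clock: 13.4
eef_pos: [0.5139, 0.1625, 0.0313]
tool_rot: [0.822, 0.57, -0.0, -0.0]
ft_force: [-5.2, 0.6, 3.9]
grip_width: 0.0085
grasp_force: 61.1
```

```bash
python3 q.py
```

```text
t 13.4 eef [0.5139 0.1625 0.0313] toolx yaw 69.44 tilt [-0.0006 -0.0005] seat xy mm [-11.9  -2.7] w 0.0085 gf 61.07999324798584 F seat [-1.2  5.1  3.9] tq [0.22 1.12 0.08]
```

step_arm --targets "-1 -0.001 0.0004 0 0 0 0;-1 -0.002 0.0008 0 0 0 0;-1 -0.002 0.0008 0 0 0 0"

```text
clock: 13.65
eef_pos: [0.5133, 0.1628, 0.0313]
tool_rot: [0.822, 0.569, -0.0, 0.0]
ft_force: [-4.3, -0.8, 4.7]
grip_width: 0.0086
grasp_force: 61.1
```

```bash
python3 q.py
```

```text
t 13.65 eef [0.5133 0.1628 0.0313] toolx yaw 69.42 tilt [-0.0005  0.0004] seat xy mm [-11.8  -2.1] w 0.0086 gf 61.13004684448242 F seat [-2.3  3.8  4.7] tq [-0.1   0.92  0.02]
```

step_arm --targets "-1 -0.001 0.0004 0 0 0 0;-1 -0.002 0.0008 0 0 0 0;-1 -0.003 0.0011 0 0 0 0;-1 -0.003 0.0011 0 0 0 0"

```text
clock: 13.98
eef_pos: [0.5126, 0.1631, 0.0313]
tool_rot: [0.822, 0.569, 0.0, 0.001]
ft_force: [-1.7, -3.0, 3.2]
grip_width: 0.0088
grasp_force: 61.0
```

```bash
python3 q.py
```

```text
t 13.9833 eef [0.5126 0.1631 0.0313] toolx yaw 69.41 tilt [-0.0005  0.002 ] seat xy mm [-11.8  -1.3] w 0.0088 gf 60.95773100852966 F seat [-3.4  0.6  3.2] tq [-0.62  0.42 -0.01]
```

step_arm --targets "-1 -0.001 0.0004 0 0 0 0;-1 -0.002 0.0008 0 0 0 0;-1 -0.002 0.0008 0 0 0 0"

```text
clock: 14.23
eef_pos: [0.5125, 0.1632, 0.0314]
tool_rot: [0.822, 0.569, 0.001, 0.002]
ft_force: [1.4, -5.1, 1.6]
grip_width: 0.0089
grasp_force: 60.7
```

```bash
python3 q.py
```

```text
t 14.2333 eef [0.5125 0.1632 0.0314] toolx yaw 69.4 tilt [-0.0005  0.0037] seat xy mm [-11.7  -1.1] w 0.0089 gf 60.693950057029724 F seat [-4.3 -3.1  1.6] tq [-1.01 -0.37  0.15]
```

Edge contact is reached. Next I slide along to the stop.

step_arm --targets "-1 0.001 0.0026 0 0 0 0;-1 0.002 0.0052 0 0 0 0;-1 0.003 0.0078 0 0 0 0;-1 0.004 0.0104 0 0 0 0;-1 0.005 0.013 0 0 0 0;-1 0.006 0.0156 0 0 0 0;-1 0.0065 0.017 0 0 0 0;-1 0.0065 0.017 0 0 0 0"

```text
clock: 14.9
eef_pos: [0.5146, 0.1688, 0.0317]
tool_rot: [0.822, 0.569, -0.001, 0.003]
ft_force: [-1.8, -11.8, 6.7]
grip_width: 0.009
grasp_force: 61.7
```

```bash
python3 q.py
```

```text
t 14.9 eef [0.5146 0.1688 0.0317] toolx yaw 69.33 tilt [-0.0063  0.0038] seat xy mm [-5.8 -1.2] w 0.009 gf 61.72329068183899 F seat [-11.7  -2.5   6.7] tq [-2.59  0.36  0.24]
```

step_arm --targets "-1 0 0 0.0015 0 0 0;-1 0.0003 -0.0001 0.0015 0 0 0;-1 0.001 0.0025 0.0015 0 0 0;-1 0.002 0.005 0.0015 0 0 0;-1 0.002 0.005 0.0015 0 0 0"

```text
clock: 15.32
eef_pos: [0.5155, 0.1715, 0.0318]
tool_rot: [0.822, 0.569, -0.002, 0.003]
ft_force: [-0.8, -11.1, 3.0]
grip_width: 0.0086
grasp_force: 61.1
```

```bash
python3 q.py
```

```text
t 15.3167 eef [0.5155 0.1715 0.0318] toolx yaw 69.34 tilt [-0.0062  0.0034] seat xy mm [-2.9 -1.1] w 0.0086 gf 61.05467140674591 F seat [-10.7  -3.2   3. ] tq [-2.44  0.04  0.18]
```

step_arm --targets "-1 0.0012 -0.0004 0.0006 0 0 0;-1 0.0016 0.0006 0.0006 0 0 0;-1 0.0022 0.0024 0.0006 0 0 0;-1 0.0022 0.0024 0.0006 0 0 0"

```text
clock: 15.65
eef_pos: [0.5158, 0.1724, 0.0318]
tool_rot: [0.822, 0.569, -0.002, 0.003]
ft_force: [-1.6, -11.7, 3.5]
grip_width: 0.0087
grasp_force: 61.2
```

```bash
python3 q.py
```

```text
t 15.65 eef [0.5158 0.1724 0.0318] toolx yaw 69.34 tilt [-0.0073  0.0022] seat xy mm [-1.9 -1.1] w 0.0087 gf 61.22578024864197 F seat [-11.5  -2.6   3.5] tq [-2.54  0.34  0.16]
```

step_arm --targets "-1 0.0005 0.0013 0 0 0 0;-1 0.001 0.0025 0 0 0 0;-1 0.001 0.0025 0 0 0 0"

```text
clock: 15.9
eef_pos: [0.5162, 0.1735, 0.0318]
tool_rot: [0.822, 0.569, -0.003, 0.003]
ft_force: [-2.4, -11.5, 4.4]
grip_width: 0.0085
grasp_force: 61.2
```

```bash
python3 q.py
```

```text
t 15.9 eef [0.5162 0.1735 0.0318] toolx yaw 69.33 tilt [-0.0076  0.0022] seat xy mm [-0.8 -1.1] w 0.0085 gf 61.2289434671402 F seat [-11.6  -1.7   4.4] tq [-2.57  0.36  0.2 ]
```

step_arm --targets "-1 0.0004 0.001 0.0004 0 0 0;-1 0.0007 0.0019 0.0004 0 0 0;-1 0.0007 0.0019 0.0004 0 0 0"

```text
clock: 16.15
eef_pos: [0.5165, 0.1742, 0.0319]
tool_rot: [0.822, 0.569, -0.003, 0.003]
ft_force: [-1.6, -12.8, 4.6]
grip_width: 0.0087
grasp_force: 61.0
```

```bash
python3 q.py
```

```text
t 16.15 eef [0.5165 0.1742 0.0319] toolx yaw 69.33 tilt [-0.008   0.0022] seat xy mm [-0.  -1.1] w 0.0087 gf 61.038731932640076 F seat [-12.6  -3.    4.6] tq [-2.73  0.27  0.22]
```

step_arm --targets "-1 0.0004 0.001 0 0 0 0;-1 0.0007 0.0019 0 0 0 0;-1 0.0007 0.0019 0 0 0 0"

```text
clock: 16.4
eef_pos: [0.5168, 0.1751, 0.0319]
tool_rot: [0.822, 0.569, -0.003, 0.003]
ft_force: [-1.7, -12.5, 4.0]
grip_width: 0.0083
grasp_force: 61.1
```

```bash
python3 q.py
```

```text
t 16.4 eef [0.5168 0.1751 0.0319] toolx yaw 69.33 tilt [-0.0083  0.0021] seat xy mm [ 0.9 -1. ] w 0.0083 gf 61.06505870819092 F seat [-12.3  -2.8   4. ] tq [-2.8   0.37  0.2 ]
```

step_arm --targets "-1 0.0004 0.001 0.0003 0 0 0;-1 0.0005 0.0014 0.0003 0 0 0;-1 0.0005 0.0014 0.0003 0 0 0"

```text
clock: 16.65
eef_pos: [0.517, 0.1755, 0.0319]
tool_rot: [0.823, 0.569, -0.003, 0.003]
ft_force: [-1.4, -13.2, 3.8]
grip_width: 0.0086
grasp_force: 61.0
```

```bash
python3 q.py
```

```text
t 16.65 eef [0.517  0.1755 0.0319] toolx yaw 69.32 tilt [-0.0087  0.0022] seat xy mm [ 1.4 -1.1] w 0.0086 gf 60.97475588321686 F seat [-12.9  -3.3   3.8] tq [-2.84  0.27  0.18]
```

step_arm --targets "-1 0.0004 0.001 0 0 0 0;-1 0.0005 0.0014 0 0 0 0;-1 0.0005 0.0014 0 0 0 0"

```text
clock: 16.9
eef_pos: [0.517, 0.1755, 0.0319]
tool_rot: [0.823, 0.569, -0.004, 0.004]
ft_force: [-2.2, -15.0, 5.3]
grip_width: 0.009
grasp_force: 61.2
```

```bash
python3 q.py
```

```text
t 16.9 eef [0.517  0.1755 0.0319] toolx yaw 69.3 tilt [-0.0101  0.0023] seat xy mm [ 1.4 -1.1] w 0.009 gf 61.223838329315186 F seat [-14.8  -3.2   5.3] tq [-3.14  0.39  0.24]
```

The slide is home against the stop: motion ceased and Fx is rising. Releasing.

step_arm --targets "-0.5 0 0 0 0 0 0;-0.3 0 0 0 0 0 0;-0.3 0 0 0 0 0 0;-0.3 0 0 0 0 0 0;-0.3 0 0 0.02 0 0 0;-0.3 0 0 0.05 0 0 0;-0.3 0 0 0.1 0 0 0;-0.3 0 0 0.15 0 0 0;-0.3 0 0 0.2 0 0 0;-0.3 0 0 0.2 0 0 0"

```text
clock: 17.73
eef_pos: [0.5215, 0.1826, 0.1391]
tool_rot: [0.822, 0.57, 0.005, 0.001]
ft_force: [1.3, 0.7, 0.2]
grip_width: 0.0299
grasp_force: 0.0
```

```bash
python3 q.py
python3 - <<'E'
from h import *
import pickle
i=bot.camera_info('wrist');a=bot.camera('wrist')[:,:,::-1];pickle.dump(i,open('w6.pkl','wb'));cv2.imwrite('pics/w6.png',a)
cv2.imwrite('pics/w6b.png',cv2.convertScaleAbs(cv2.resize(a[60:330,100:460],None,fx=2.2,fy=2.2,interpolation=cv2.INTER_CUBIC),alpha=1.3))
E
```

```text
t 17.7333 eef [0.5215 0.1826 0.1391] toolx yaw 69.48 tilt [0.0075 0.0083] seat xy mm [ 9.6 -2.8] w 0.0299 gf 0.0 F seat [ 1.1 -1.   0.2] tq [ 0.04 -0.01 -0.05]
```

View pics/w6b.png

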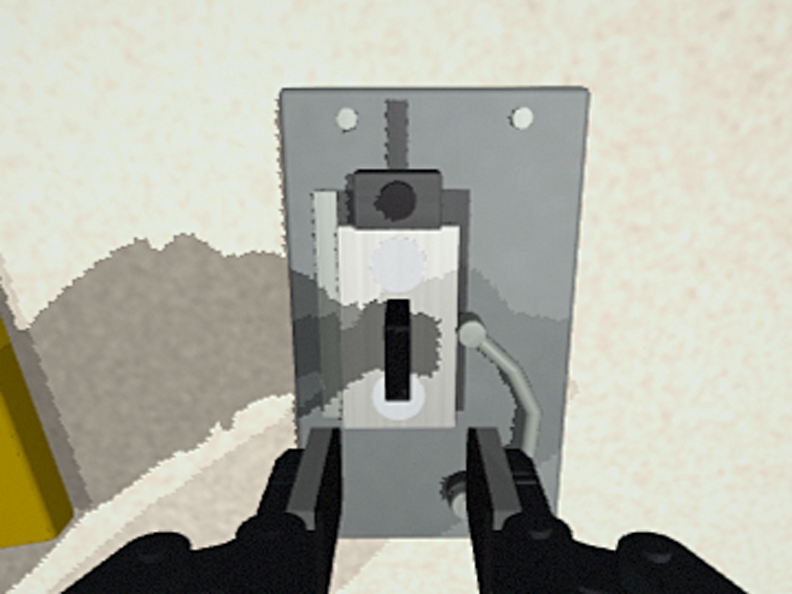

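The slide sits along the bar, its end at the stop's face and the nose on its side. A quick numeric check before handing in.

Run:
```python
from h import *
import pickle
I=pickle.load(open('w6.pkl','rb'))
P=lambda u,v,z: px(I,u/2.2+100,v/2.2+60,z)[:2]
a=np.radians(69.5);S=np.array([.5155,.1746]);R=np.array([[np.cos(a),-np.sin(a)],[np.sin(a),np.cos(a)]])
l=lambda u,v,z:((P(u,v,z)-S)@R*1000).round(1)
for n,q in dict(fl=(338,227,.045),fr=(460,227,.045),bl=(344,427,.045),br=(455,427,.045),nose=(472,332,.051),bar1=(337,192,.041),stopL=(355,228,.055),stopR=(440,228,.055)).items(): print(n,l(*q))
```

```text
fl [45.4 24.1]
fr [ 45.3 -25.3]
bl [-44.   24.2]
br [-44.2 -25.4]
nose [  2.4 -30.9]
bar1 [58.9 24.5]
stopL [46.6 16.6]
stopR [ 46.5 -16.6]
```

```bash
python3 -c "
from workcell import bot
print(bot.job_done())"
```

```text
the job is handed in; nothing more can be done
None
```

The slide is seated, clamped, released and handed in; the hand-in gave no verdict. By the last picture it sits within about 1 mm of the edge and the end stop, with the arm's nose at seat y ≈ −31 mm; I did not measure the feeler pin directly.

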